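# Open the imager's iris to its stop and fit the flat-field diffuser

### The job

Get the little imager ready for its flat-field shot: with the fingers on the slim iris ring only, turn it clockwise (seen from above) until its lug is felt to bear firmly on the stop tab, and leave it bearing there, without forcing it and without touching the fixed rings above and below it. Then fit the diffuser cap gently and squarely over the front of the upward-looking lens, fully home, and let go. Leave the dust cap, dish and spare lens around it where they are.

Things in the scene. Friction and masses are not known exactly. Their poses are not given: they have to be found in the camera images.
- imager: white domed imager base, 170 mm across, 60 mm high, fixed to the bench, a black lens upright on its middle. Origin: on the lens axis at bench height, z up. Fixed focus ring 64 mm across, 66 to 88 mm above the bench (its lock screw reaches 41 mm from the axis towards the imager's +x, 78 mm up); fixed front barrel 48 mm across, top at 128 mm, 2.5 mm chamfer. The iris ring and stop ring lie between
- iris_ring: slim knurled grey iris ring on the lens, 60 mm across, 12 mm high, 89 to 101 mm above the bench. Origin: on the axis at its underside. A lug 5 mm wide, 6 mm high stands on its top 26.7 mm out, 1.6 rad anticlockwise of its x axis. Turns with 0.12 N m drag, stays put; meets the tab with lug centre 0.17 rad short of tab centre. 3 to 15 N (0.08 to 0.4 N m over drag) is firm; over 20 N bends it
- stop_ring: fixed metal ring on the barrel just above the iris ring, 49.6 mm across, 102 to 109 mm above the bench. Clamped on it is a tab, 4 mm wide, reaching out over the iris ring to 28.5 mm from the axis: the hard stop for the lug. The tab points along the imager's +x, give or take 0.15 rad: it is clamped elsewhere each time and its place is not measured. Origin: on the axis, at its underside
- diffuser: diffuser cap: dark round cap, mouth down, 58 mm across, 18 mm high, white pane in its flat top, 50 g. Origin: centre of its underside, z up. Open below: a bore 51.4 mm across and 10 mm deep goes over the 48 mm front barrel; home when the bore's ceiling lies on the barrel's top, that is with the origin on the lens axis 118 mm above the bench.
- dust_cap: bystander: flat black dust cap, 62 mm across, 12 mm high, with a bar across its top; origin under its centre
- dish: bystander: clear dish 61 mm across, 14 mm high; origin under its centre
- spare_lens: bystander: black lens standing upright, 60 mm across, 70 mm high; origin under its centre
Mind the look-alikes: they are no part of the job. What is shaped like the imager but purple is not meant. What is shaped like the diffuser but pink is not meant.

How it is judged:
On the way:
1. the lug is held firmly against the stop tab (over 3 N) (contact force between iris_ring and stop_ring above 3 N), for 0.2 s.
At the end, for the whole second after the job is handed in: The iris ring's lug still bears on the stop tab (over 0.3 N), and the diffuser sits upright and at rest fully home on the lens (bore's ceiling within 1.5 mm of the barrel's top, centred within 3 mm, level within 0.06 rad) (contact force between iris_ring and stop_ring above 0.3 N and z of diffuser in the frame of imager between 0.116 and 0.1195 m and horizontal distance between diffuser and imager below 0.003 m and angle between diffuser's own z axis and vertical below 0.06 rad and linear speed of diffuser below 0.01 m/s); the robot touches nothing.
It fails at once if the robot touches the fixed parts of the imager: dome, focus ring, barrel or stop ring (over 2 N) (contact force between any of the fingers, the arm and imager above 2 N or contact force between any of the fingers, the arm and stop_ring above 2 N).
It fails at once if the lug is forced against the stop tab (over 20 N) (contact force between iris_ring and stop_ring above 20 N).
It fails at once if the diffuser is pushed down hard on the lens (over 30 N) (contact force between diffuser and imager above 30 N).
It fails at once if a bystander is moved by more than 15 mm (distance of any of dust_cap, dish, spare_lens from where it was at the start of the episode above 0.015 m).
It also fails if it takes over 61 s, if anything falls off the work surface, if the arm or the gripper's body presses on something with over 40 N, if the wrist force passes 120 N, or if a joint passes its speed limit or range.

### The arm

A 6-joint arm with a two-finger parallel gripper is mounted at the origin on the work surface. World frame = base frame: x ahead of the robot, y to its left, z up, the work surface at z = 0. Lengths are in m, angles in rad, forces in N, time in s.
With the tool pointing down it reaches from about 0.325 to 0.75 m from the base axis. Payload 7.6 kg.
Tool frame: the origin (TCP) lies on the mounting face of the last link; the fingertips stand 173 mm ahead of it and the grasp point (between the pads) lies arm.pinch_z ahead of it (arm.pinch_z is the distance from the TCP to the grasp point, in m); z points along the fingers, y is the direction in which the jaws open and shut (so a half turn about z gives the same grasp; the last joint's range is limited). The gripper opens to 85 mm and grips with 20 to 120 N. Pads are 22 mm wide; open, the fingers measure 114 mm over their backs; the gripper's body (76 mm by 85 mm) begins 54 mm behind the grasp point. The pads swing forward as they close: fully open they stand 13 mm farther back than shut.
Start: joints at [-1.388, 0.052, 1.401, -0, 1.689, -0.07], TCP at [0.131, -0.508, 0.405] pointing down, gripper open.
Joint ranges: [-2.9, 2.9], [-0.91, 2.17], [0.12, 2.37], [-1.06, 4.2], [0.26, 2.73], [-2.93, 2.93]. Speed limits (rad/s): [2.57, 2.57, 3.01, 3.14, 3.14, 3.14].

### API

Orientations are given as a rotation vector (axis times angle).
In Python, from workcell import arm, imaging gives the robot as it stands. The module is installed in compiled form; this text tells all that it offers.
- The arm moves only by the tool step_arm, never from a script. Its argument "steps" is a list of rows, each a list of 7 numbers: the shift along the tool's x, y, z normalised to -1 to 1, where 1 is 0.5 m, then the turn, a rotation vector about the tool's x, y, z normalised to -1 to 1, where 1 is 2 pi rad, then the opening, from 0 (shut) to 1 (fully open). In form: [[tx, ty, tz, wx, wy, wz, hand], ...]. A call has 1 to 12 rows; each row is the pose to reach, as a shift and turn from the pose commanded when the call began, along the tool's axes at that moment, turning the shorter way round; what a row does not reach only later rows make up. A row lasts 1/10 s, in which the tool goes at most 50 mm and 8.59 degrees, less where a joint would pass 70% of its speed; a pose out of reach is approached as far as the arm can. A call with a number of a shift or a turn outside -1 to 1 is refused whole. A call with a gripper value outside its range is refused whole. The fingers move at their own pace and stop on an object; "newtons" is the grip in N (left out, the last holds). Time passes only in rows, so rows that repeat a pose let the fingers close. It gives the time, the measured TCP pose, the force and the opening at its end, in the units of the state.
- arm.get_state(): the state, without advancing time (a new reading comes with each control period).
- imaging.get_image(name): name is "side" or "top"; returns a dict with "color" (384x512x3 uint8, red, green, blue), "z_map" (384x512 float32, m along the optical axis (not along the pixel's ray), 0 where there is no reading), "mtx" (3x3 intrinsics, pixels), "world_to_cam" (4x4, takes a point from world to camera coordinates). Camera axes: x right, y up, looking along -z (the intrinsics and any distortion apply to the point x, -y, -z); pixel columns grow to the right and rows downward; lengths in m; the calibration is good to about 2 mm. A picture is of the moment at which its call begins.
- arm.finish_job(): hands the job in, once; it reports no verdict.
The state is a dict: "time_s": time; "joint_positions": joint angles; "joint_vel": joint speeds; "effort": joint torques, N m; "ee_pos": TCP position; "ee_rot": TCP orientation; "ft_force": force on the tool from outside, world axes, zero at the start; "moment": the same for the moment, N m; "grip_width": finger opening in m.
Only numpy, scipy, OpenCV 4.12 (cv2) and the standard library are available. Lean on these libraries where they do the work, as an engineer would, in place of code of your own. Each camera call takes 0.05 s, during which the arm holds its last target. There are 200 camera calls.

## Working session

There is one attempt and no reset: what is moved stays moved. The work goes in short steps, Python scripts to look and compute and a tool call to move; the robot and the scene stay as the last step left them, time stands still between calls to the robot, and variables do not carry over. Pictures are saved under pics/ and viewed, about 8 in all and at most 12, crops included, and the job is handed in when it is done.

Besides the shell and the picture viewer there is one more tool, called after "Call:" by a JSON object that holds its "op" and its "data", one argument or row to a line. step_arm: Moves the arm, as the interface text tells. Scaled input: -1 to 1 covers 0.5 m each way for a shift and 2 pi rad each way for a turn. Its arguments: {"type":"object","properties":{"steps":{"type":"array","items":{"type":"array","items":{"type":"number"}}},"newtons":{"type":"number"}},"required":["steps"]}

```bash
mkdir -p pics; cat > h.py <<'E'
import numpy as np, cv2
from workcell import arm, imaging
def cam(n):
    d=imaging.get_image(n); np.savez(f'{n}.npz',**d); return d
def load(n): return dict(np.load(f'{n}.npz'))
def pts(d):
    z=d['z_map']; K=d['mtx']; v,u=np.mgrid[:z.shape[0],:z.shape[1]]
    P=np.stack([(u-K[0,2])/K[0,0]*z,-(v-K[1,2])/K[1,1]*z,-z,np.ones_like(z)],-1)
    return (P@np.linalg.inv(d['world_to_cam']).T)[...,:3]
def ray(d,u,v,h):
    K=d['mtx'];M=np.linalg.inv(d['world_to_cam'])
    r=M[:3,:3]@np.array([(u-K[0,2])/K[0,0],-(v-K[1,2])/K[1,1],-1]);c=M[:3,3]
    return c+r*(h-c[2])/r[2]
def proj(d,p):
    q=d['world_to_cam']@np.append(p,1);q=d['mtx']@np.array([q[0],-q[1],-q[2]]);return q[:2]/q[2]
E
python3 - <<'E'
from h import *
ims=[]
for n in('top','side'):
    d=cam(n);print(n,d['mtx'].tolist(),np.linalg.inv(d['world_to_cam']).round(3).tolist())
    cv2.imwrite(f'pics/{n}0.png',cv2.resize(d['color'][...,::-1],(768,576),interpolation=cv2.INTER_CUBIC))
s=arm.get_state();print(s,arm.pinch_z)
E
```

```text
top [[398.5256078200281, 0.0, 254.1109555892503], [0.0, 398.5256078200281, 195.667030998659], [0.0, 0.0, 1.0]] [[-0.014, 0.986, -0.168, 0.309], [-1.0, -0.014, 0.002, -0.008], [-0.0, 0.168, 0.986, 0.887], [0.0, 0.0, 0.0, 1.0]]
side [[421.80712646389463, 0.0, 260.7732865748734], [0.0, 421.80712646389463, 188.00155719533277], [0.0, 0.0, 1.0]] [[-0.961, 0.185, -0.205, 0.267], [-0.276, -0.665, 0.694, 0.594], [-0.008, 0.723, 0.691, 0.699], [0.0, 0.0, 0.0, 1.0]]
{'time_s': 0.1, 'joint_positions': array([-1.38830030e+00,  5.27809732e-02,  1.40162818e+00, -9.28072068e-06,
        1.68859504e+00, -7.03103614e-02]), 'joint_vel': array([-0.00070002, -0.00222484, -0.00326568, -0.0005006 , -0.00145796,
       -0.0008294 ]), 'effort': array([ 8.82630120e-04, -3.82581210e+01, -3.60987532e+01, -7.88808575e-05,
        4.74996996e-03, -4.83726680e-06]), 'ee_pos': array([ 0.13132566, -0.50828426,  0.40395019]), 'ee_rot': array([-3.11513089e+00, -3.95871414e-01,  1.38699155e-04]), 'ft_force': array([-0.37182211,  0.31060481, -0.30815399]), 'moment': array([-0.00855136,  0.0052614 ,  0.01257147]), 'grip_width': 0.08554933294976255} 0.1547
```

View pics/top0.png

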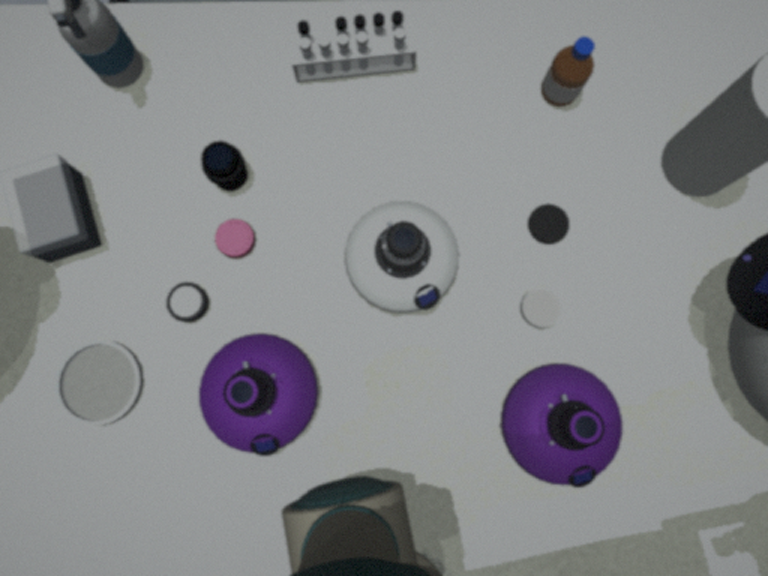

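View pics/side0.png

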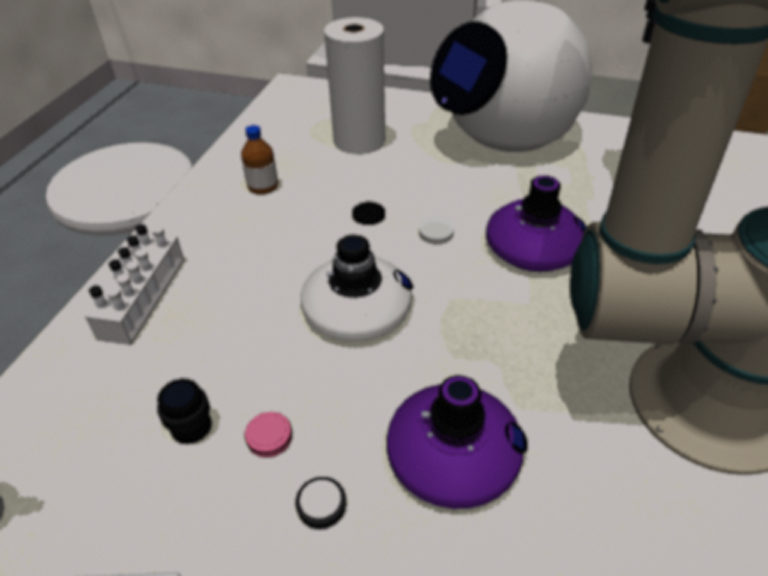

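Top image (768-scale): the white imager is at (402,256), with purple decoys at (259,392) and (561,424). The diffuser candidates are the dark ring with a white pane at (187,302) and a pink decoy at (235,238). The clear dish at (540,309), dust cap at (548,223) and spare lens at (224,165) are bystanders. I choose the white imager and the dark cap with the white pane, and check both in a crop.

```bash
python3 - <<'E'
from h import *
out=[]
T=[load('top')];S=[load('side')]
for i in range(5): T.append(cam('top'));S.append(cam('side'))
for L,c in((T,(268,166)),(S,(237,178))):
    im=np.mean([d['color'].astype(float) for d in L],0)
    np.save('avg_'+('top' if L is T else 'side')+'.npy',im)
    x,y=c;k=im[y-24:y+24,x-24:x+24]; k=np.clip(255*(k/255)**.6,0,255).astype(np.uint8)
    out.append(cv2.resize(k[...,::-1],(400,400),interpolation=cv2.INTER_CUBIC))
cv2.imwrite('pics/crop1.png',np.hstack(out))
# top depth
for n in('top','side'):
    d=load(n);P=pts(d);z=P[...,2]
    # diffuser
    for nm,(u,v),r in(('diff',(125,201) if n=='top' else (214,334),18),('lens',(269,158) if n=='top' else(235,165),20)):
        s=np.s_[v-r:v+r,u-r:u+r];Q=P[s].reshape(-1,3);zz=Q[:,2]
        for lo,hi in((.012,.024),(.024,.05),(.05,.066),(.083,.093),(.096,.106),(.12,.135)):
            q=Q[(zz>lo)&(zz<hi)]
            if len(q)>8: print(n,nm,lo,len(q),q.mean(0).round(4),np.median(q,0).round(4),q.min(0).round(3),q.max(0).round(3))
E
```

```text
top diff 0.012 558 [0.4494 0.2758 0.0193] [0.4489 0.276  0.0195] [0.421 0.248 0.012] [0.479 0.306 0.024]
top lens 0.024 66 [ 0.5767 -0.0456  0.0443] [ 0.5772 -0.0661  0.0449] [ 0.567 -0.087  0.034] [ 0.583 -0.     0.05 ]
top lens 0.05 723 [ 0.5423 -0.0416  0.0591] [ 0.5512 -0.0415  0.06  ] [ 0.488 -0.085  0.05 ] [0.579 0.    0.066]
top lens 0.083 56 [ 0.4961 -0.0382  0.0887] [ 0.4934 -0.0295  0.0888] [ 0.482 -0.073  0.084] [ 0.546 -0.008  0.093]
top lens 0.096 175 [ 0.4991 -0.0397  0.1021] [ 0.4947 -0.0384  0.1024] [ 0.481 -0.07   0.097] [ 0.536 -0.011  0.106]
top lens 0.12 462 [ 0.5099 -0.0406  0.1295] [ 0.5098 -0.0402  0.1297] [ 0.488 -0.064  0.12 ] [ 0.536 -0.018  0.134]
side diff 0.012 865 [0.4488 0.2803 0.0169] [0.4486 0.2805 0.017 ] [0.42  0.25  0.012] [0.478 0.309 0.021]
side lens 0.05 100 [ 0.5201 -0.0665  0.0567] [ 0.4945 -0.0648  0.0574] [ 0.475 -0.101  0.05 ] [ 0.57  -0.034  0.062]
side lens 0.083 65 [ 0.5036 -0.0239  0.0881] [ 0.493  -0.0226  0.0873] [ 0.48  -0.053  0.083] [ 0.542 -0.009  0.093]
side lens 0.096 172 [ 0.5047 -0.0231  0.1002] [ 0.5015 -0.0197  0.0998] [ 0.48  -0.061  0.096] [ 0.543 -0.008  0.106]
side lens 0.12 294 [ 0.5095 -0.0346  0.1266] [ 0.5095 -0.034   0.1272] [ 0.488 -0.061  0.12 ] [ 0.535 -0.012  0.131]
```

View pics/crop1.png

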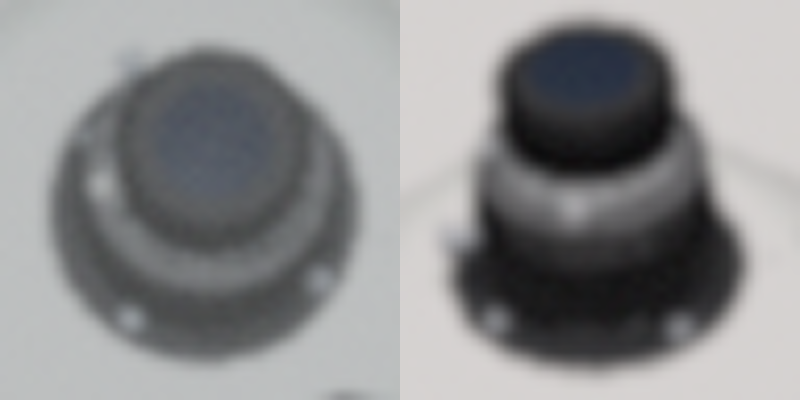

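```bash
python3 - <<'E'
from h import *
t=load('top');s=load('side')
C={'top':(.5099,-.0406),'side':(.5095,-.0346)}
for nm,d,c,L in(('top',t,C['top'],{'lug':(256.4,164.2,.104),'screw':(259.6,149.2,.078),'fl1':(259.6,180.2,.062),'fl2':(282.4,175.6,.062)}),
  ('side',s,C['side'],{'lug':(233.8,178.8,.104),'screw':(219.6,182.6,.078),'fl1':(224.5,192.6,.062),'fl2':(246.5,193,.062)})):
    for k,(u,v,h) in L.items():
        p=ray(d,u+.0,v,h);q=p[:2]-c;print(nm,k,p.round(4),'r',np.hypot(*q).round(4),'ang',np.arctan2(q[1],q[0]).round(3))
    print(proj(d,[*c,.128]))
# colour-based circle fit: lens top / diffuser outlines in each view
for n,d in(('top',t),('side',s)):
    im=np.load(f'avg_{n}.npy').astype(np.uint8);g=im.mean(-1)
    # white dome mask centroid vs. ; diffuser: dark blob (filled)
    u,v=(125,201) if n=='top' else (214,334)
    m=np.zeros(g.shape,np.uint8);m[v-28:v+28,u-28:u+28]=(g[v-28:v+28,u-28:u+28]<110)
    cs,_=cv2.findContours(m,cv2.RETR_EXTERNAL,cv2.CHAIN_APPROX_NONE);c=max(cs,key=cv2.contourArea)
    e=cv2.fitEllipse(c);print(n,'diff ell',e,'ray@.018',ray(d,*e[0],.018).round(4),'ray@.009',ray(d,*e[0],.009).round(4))
    # pane
    m2=np.zeros_like(m);cv2.drawContours(m2,[c],-1,1,-1);pane=((g>130)&(m2>0)).astype(np.uint8)
    M=cv2.moments(pane);print('pane',M['m00'],ray(d,M['m10']/M['m00'],M['m01']/M['m00'],.018).round(4))
E
```

```text
top lug [ 0.5064 -0.0153  0.104 ] r 0.0255 ang 1.707
top screw [ 0.5453 -0.0228  0.078 ] r 0.0396 ang 0.467
top fl1 [ 0.4822 -0.022   0.062 ] r 0.0334 ang 2.549
top fl2 [ 0.4915 -0.0704  0.062 ] r 0.035 ang -2.125
[269.32274265 159.30626245]
side lug [ 0.5058 -0.0147  0.104 ] r 0.0202 ang 1.756
side screw [ 0.5419 -0.0216  0.078 ] r 0.0349 ang 0.382
side fl1 [ 0.5279 -0.0104  0.062 ] r 0.0304 ang 0.922
side fl2 [ 0.4816 -0.022   0.062 ] r 0.0306 ang 2.716
[234.55912591 163.79930616]
top diff ell ((124.91392517089844, 201.23703002929688), (26.04869270324707, 28.064067840576172), 93.95126342773438) ray@.018 [0.4482 0.2752 0.018 ] ray@.009 [0.4496 0.2782 0.009 ]
pane 311.0 [0.4498 0.2788 0.018 ]
side diff ell ((213.60064697265625, 334.9638977050781), (33.098323822021484, 34.89143371582031), 28.271772384643555) ray@.018 [0.4465 0.2828 0.018 ] ray@.009 [0.4489 0.2787 0.009 ]
pane 519.0 [0.4493 0.2782 0.018 ]
```

The crops show the white imager with its black lens. The bright lug is at top px (256,164) and side px (234,179), about 1.72 rad around the axis. The lock screw is at top px (260,149), so imager +x is about 0.45 rad and about 1.1 rad of clockwise turn is needed. First I'll probe a clear bench spot at 60 mm opening to learn the true fingertip height.

```bash
cat >> h.py <<'E'
from scipy.spatial.transform import Rotation as Ro
def rel(p,yaw):
    "row numbers from current pose to tool-down at p with tool-x yaw (world)"
    s=arm.get_state();R0=Ro.from_rotvec(s['ee_rot']);Rt=Ro.from_matrix([[np.cos(yaw),np.sin(yaw),0],[np.sin(yaw),-np.cos(yaw),0],[0,0,-1]])
    d=R0.inv().apply(np.array(p)-s['ee_pos'])/.5; w=(R0.inv()*Rt).as_rotvec()/(2*np.pi)
    return np.r_[d,w].round(5)
def st():
    s=arm.get_state();R=Ro.from_rotvec(s['ee_rot']).as_matrix();print('t',s['time_s'],'p',s['ee_pos'].round(4),'yaw',np.arctan2(R[1,0],R[0,0]).round(4),'tz',R[:,2].round(4),'F',s['ft_force'].round(2),'M',s['moment'].round(3),'w',s['grip_width'].round(4),'q6',s['joint_positions'][5].round(3),'Ftool',(R.T@s['ft_force']).round(2))
E
python3 - <<'E'
from h import *
t=load('top');P=pts(t)
for u,v in((313,213),(300,235),(374,283),(256,250),(330,225)): print(u,v,ray(t,u,v,0).round(3),P[v-12:v+12,u-12:u+12,2].max().round(3))
st()
for a in (0,np.pi/2): print(rel([.40,-.15,.2],.25+a))
E
```

```text
313 213 [ 0.419 -0.141  0.   ] 0.887
300 235 [ 0.37  -0.111  0.   ] 0.887
374 283 [ 0.263 -0.268  0.   ] 0.887
256 250 [ 0.338 -0.013  0.   ] 0.887
330 225 [ 0.391 -0.178  0.   ] 0.887Traceback (most recent call last):
  File "<stdin>", line 4, in <module>
  File "h.py", line 23, in st
    s=arm.get_state();R=Ro.from_rotvec(s['ee_rot']).as_matrix();print('t',s['time_s'],'p',s['ee_pos'].round(4),'yaw',np.arctan2(R[1,0],R[0,0]).round(4),'tz',R[:,2].round(4),'F',s['ft_force'].round(2),'M',s['moment'].round(3),'w',s['grip_width'].round(4),'q6',s['joint_positions'][5].round(3),'Ftool',(R.T@s['ft_force']).round(2))
                                                                                                                                                                                                                                     ^^^^^^^^^^^^^^^^^^^^^
AttributeError: 'float' object has no attribute 'round'
```

```bash
sed -i "s/s\['joint_positions'\]\[5\].round(3)/round(float(s['joint_positions'][5]),3)/;s/s\['grip_width'\].round(4)/round(float(s['grip_width']),4)/" h.py
python3 - <<'E'
from h import *
st(); print(rel([.36,-.09,.2],.25))
E
```

```text
t 0.6 p [ 0.1313 -0.5083  0.4047] yaw 0.2528 tz [ 0.e+00 -1.e-04 -1.e+00] F [ 0.07 -0.71 -0.17] M [ 0.004 -0.003  0.004] w 0.0851 q6 -0.07 Ftool [-0.11  0.7   0.17]
[ 6.5207e-01 -6.9570e-01  4.0935e-01  2.0000e-05 -0.0000e+00  4.5000e-04]
```

Call:
{"op": "step_arm", "data": {
  "steps": [
    [0.652,-0.696,0.2,0,0,0,0.706],
    [0.652,-0.696,0.2,0,0,0,0.706],
    [0.652,-0.696,0.2,0,0,0,0.706],
    [0.652,-0.696,0.2,0,0,0,0.706],
    [0.652,-0.696,0.2,0,0,0,0.706],
    [0.652,-0.696,0.2,0,0,0,0.706],
    [0.652,-0.696,0.2,0,0,0,0.706],
    [0.652,-0.696,0.2,0,0,0,0.706],
    [0.652,-0.696,0.2,0,0,0,0.706],
    [0.652,-0.696,0.4,0,0,0,0.706],
    [0.652,-0.696,0.42,0,0,0,0.706],
    [0.652,-0.696,0.42,0,0,0,0.706]
  ],
  "newtons": 30
}}

```text
time_s: 1.8
ee_pos: [0.3589, -0.0881, 0.1911]
ee_rot: [-3.114, -0.399, 0.007]
ft_force: [-0.6, -1.0, 0.0]
grip_width: 0.0602
```

```bash
python3 -c "
from h import *
st()"
```

```text
t 1.8 p [ 0.3589 -0.0881  0.1911] yaw 0.2548 tz [-0.0045  0.0017 -1.    ] F [-0.56 -1.02  0.02] M [ 0.055  0.028 -0.006] w 0.0602 q6 0.975 Ftool [-0.8   0.85 -0.02]
```

Call:
{"op": "step_arm", "data": {
  "steps": [
    [0,0,0,0,0,0,0.706],
    [0,0,0.015,0,0,0,0.706],
    [0,0,0.03,0,0,0,0.706],
    [0,0,0.036,0,0,0,0.706],
    [0,0,0.038,0,0,0,0.706],
    [0,0,0.04,0,0,0,0.706],
    [0,0,0.04,0,0,0,0.706]
  ]
}}

```text
time_s: 2.5
ee_pos: [0.36, -0.09, 0.175]
ee_rot: [3.116, 0.396, 0.001]
ft_force: [-0.3, -0.0, -0.0]
grip_width: 0.0602
```

Call:
{"op": "step_arm", "data": {
  "steps": [
    [0,0,0.004,0,0,0,0.706],
    [0,0,0.008,0,0,0,0.706],
    [0,0,0.009,0,0,0,0.706],
    [0,0,0.009,0,0,0,0.706]
  ]
}}

```text
time_s: 2.9
ee_pos: [0.3599, -0.0898, 0.17]
ee_rot: [-3.116, -0.396, 0.0]
ft_force: [-0.5, 0.1, 0.1]
grip_width: 0.0602
```

Call:
{"op": "step_arm", "data": {
  "steps": [
    [0,0,0.002,0,0,0,0.706],
    [0,0,0.003,0,0,0,0.706],
    [0,0,0.003,0,0,0,0.706]
  ]
}}

```text
time_s: 3.2
ee_pos: [0.3599, -0.0898, 0.1686]
ee_rot: [3.117, 0.396, -0.0]
ft_force: [0.2, -0.3, 0.6]
grip_width: 0.0601
```

Call:
{"op": "step_arm", "data": {
  "steps": [
    [0,0,0.002,0,0,0,0.706],
    [0,0,0.003,0,0,0,0.706],
    [0,0,0.003,0,0,0,0.706]
  ]
}}

```text
time_s: 3.5
ee_pos: [0.3602, -0.0899, 0.1682]
ee_rot: [3.117, 0.396, -0.001]
ft_force: [-6.7, 2.1, 13.8]
grip_width: 0.0607
```

```bash
python3 -c "
from h import *
st()"
```

```text
t 3.5 p [ 0.3602 -0.0899  0.1682] yaw 0.2528 tz [-4.e-04 -1.e-04 -1.e+00] F [-6.68  2.06 13.76] M [ 0.359  1.141 -0.037] w 0.0607 q6 0.974 Ftool [ -5.96  -3.67 -13.75]
```

```bash
python3 -c "
from h import *
print(rel([.510,-.0395,.34],.2528))"
```

```text
[ 3.1525e-01 -2.2730e-02 -3.4369e-01 -1.0000e-05  6.0000e-05  0.0000e+00]
```

Call:
{"op": "step_arm", "data": {
  "steps": [
    [0,0,-0.1,0,0,0,1],
    [0,0,-0.2,0,0,0,1],
    [0,0,-0.3,0,0,0,1],
    [0.1,-0.007,-0.342,0,0,0,1],
    [0.2,-0.014,-0.342,0,0,0,1],
    [0.28,-0.02,-0.342,0,0,0,1],
    [0.315,-0.023,-0.342,0,0,0,1],
    [0.315,-0.023,-0.342,0,0,0,1],
    [0.315,-0.023,-0.342,0,0,0,1],
    [0.315,-0.023,-0.342,0,0,0,1]
  ]
}}

```text
time_s: 4.5
ee_pos: [0.5088, -0.0397, 0.3382]
ee_rot: [3.116, 0.395, -0.0]
ft_force: [-0.3, -0.1, -0.6]
grip_width: 0.0854
```

```bash
python3 -c "
from h import *
st();print(rel([.510,-.0395,.2607],.2528))
for n in('side','top'):
    d=cam(n);im=d['color'];u,v=map(int,proj(d,[.51,-.04,.14]));cv2.imwrite(f'pics/a{n}.png',cv2.resize(im[max(v-50,0):v+50,u-50:u+50,::-1],(400,400),interpolation=cv2.INTER_CUBIC))
cv2.imwrite('pics/a.png',np.hstack([cv2.imread('pics/aside.png'),cv2.imread('pics/atop.png')]))
"
```

```text
t 4.5 p [ 0.5088 -0.0397  0.3382] yaw 0.2522 tz [-2.e-04 -2.e-04 -1.e+00] F [-0.31 -0.1  -0.63] M [ 0.051 -0.042  0.077] w 0.0854 q6 1.168 Ftool [-0.33  0.02  0.63]
[ 2.4000e-03  1.5000e-04  1.5501e-01  3.0000e-05  4.0000e-05 -1.0000e-04]
```

View pics/a.png

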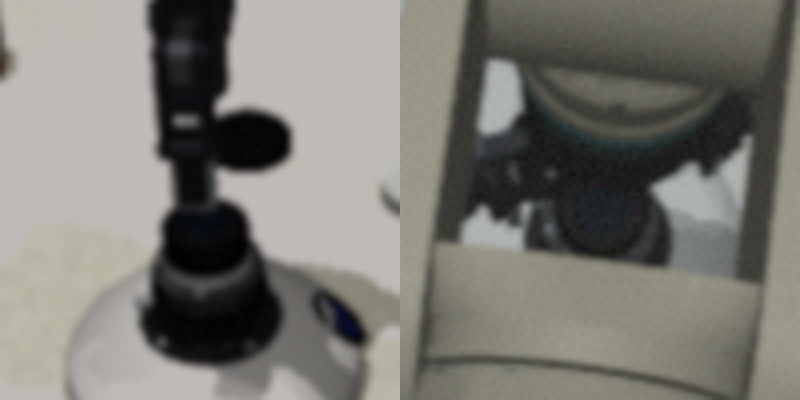

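Call:
{"op": "step_arm", "data": {
  "steps": [
    [0.0024,0,0.06,0,0,0,1],
    [0.0024,0,0.11,0,0,0,1],
    [0.0024,0,0.14,0,0,0,1],
    [0.0024,0,0.155,0,0,0,1],
    [0.0024,0,0.155,0,0,0,0.77],
    [0.0024,0,0.155,0,0,0,0.77],
    [0.0024,0,0.155,0,0,0,0.77]
  ],
  "newtons": 20
}}

```text
time_s: 5.3
ee_pos: [0.511, -0.0391, 0.262]
ee_rot: [3.116, 0.396, 0.003]
ft_force: [0.4, 0.2, 0.9]
grip_width: 0.0654
```

```bash
python3 -c "
from h import *
st()"
```

```text
t 5.3 p [ 0.511  -0.0391  0.262 ] yaw 0.2527 tz [ 2.3e-03 -4.0e-04 -1.0e+00] F [0.45 0.2  0.94] M [-0.013 -0.002  0.031] w 0.0654 q6 1.17 Ftool [ 0.49 -0.08 -0.94]
```

Now close to 61 mm, then check contact forces, then grip.

Call:
{"op": "step_arm", "data": {
  "steps": [
    [0,0,0,0,0,0,0.74],
    [0,0,0,0,0,0,0.72],
    [0,0,0,0,0,0,0.72]
  ],
  "newtons": 20
}}

```text
time_s: 5.6
ee_pos: [0.5108, -0.039, 0.261]
ee_rot: [3.116, 0.396, 0.001]
ft_force: [0.0, 0.1, -0.8]
grip_width: 0.0615
```

```bash
python3 -c "
from h import *
st()"
```

```text
t 5.6 p [ 0.5108 -0.039   0.261 ] yaw 0.2528 tz [ 5.e-04 -1.e-04 -1.e+00] F [ 0.05  0.12 -0.83] M [-0.013  0.029 -0.013] w 0.0615 q6 1.17 Ftool [ 0.08 -0.1   0.83]
```

Call:
{"op": "step_arm", "data": {
  "steps": [
    [0,0,0,0,0,0,0.7],
    [0,0,0,0,0,0,0.68],
    [0,0,0,0,0,0,0.68]
  ],
  "newtons": 20
}}

```text
time_s: 5.9
ee_pos: [0.5108, -0.0393, 0.2613]
ee_rot: [3.116, 0.396, 0.001]
ft_force: [-1.1, -3.2, 5.4]
grip_width: 0.0588
```

```bash
python3 -c "
from h import *
st()"
```

```text
t 5.9 p [ 0.5108 -0.0393  0.2613] yaw 0.2526 tz [ 9.e-04 -9.e-04 -1.e+00] F [-1.09 -3.21  5.35] M [-0.513  0.221 -0.066] w 0.0588 q6 1.17 Ftool [-1.85  2.84 -5.35]
```

Call:
{"op": "step_arm", "data": {
  "steps": [
    [0,0,0,0,0,0,0.6],
    [0,0,0,0,0,0,0.6],
    [0,0,0,0,0,0.005,0.6],
    [0,0,0,0,0,0.01,0.6],
    [0,0,0,0,0,0.015,0.6],
    [0,0,0,0,0,0.02,0.6]
  ],
  "newtons": 25
}}

```text
time_s: 6.5
ee_pos: [0.5109, -0.0393, 0.2614]
ee_rot: [3.134, 0.198, 0.001]
ft_force: [-2.0, -3.1, 5.4]
grip_width: 0.0589
```

```bash
python3 -c "
from h import *
st()"
```

```text
t 6.5 p [ 0.5109 -0.0393  0.2614] yaw 0.1259 tz [ 0.001  -0.0011 -1.    ] F [-2.01 -3.12  5.39] M [-0.553  0.265  0.124] w 0.0589 q6 1.296 Ftool [-2.38  2.85 -5.39]
```

Call:
{"op": "step_arm", "data": {
  "steps": [
    [0,0,0,0,0,0.008,0.6],
    [0,0,0,0,0,0.016,0.6],
    [0,0,0,0,0,0.024,0.6],
    [0,0,0,0,0,0.032,0.6],
    [0,0,0,0,0,0.04,0.6],
    [0,0,0,0,0,0.048,0.6],
    [0,0,0,0,0,0.056,0.6],
    [0,0,0,0,0,0.064,0.6],
    [0,0,0,0,0,0.072,0.6],
    [0,0,0,0,0,0.08,0.6]
  ]
}}

```text
time_s: 7.5
ee_pos: [0.5108, -0.0395, 0.2614]
ee_rot: [3.084, -0.59, 0.002]
ft_force: [-2.7, -5.1, 6.4]
grip_width: 0.0586
```

```bash
python3 -c "
from h import *
st()"
```

```text
t 7.5 p [ 0.5108 -0.0395  0.2614] yaw -0.3778 tz [ 9.0e-04 -1.8e-03 -1.0e+00] F [-2.74 -5.13  6.39] M [-0.888  0.401  0.129] w 0.0586 q6 1.8 Ftool [-0.65  5.79 -6.38]
```

Call:
{"op": "step_arm", "data": {
  "steps": [
    [0,0,0,0,0,0,0.6],
    [0,0,0,0,0,0,0.6]
  ]
}}

```text
time_s: 7.7
ee_pos: [0.5108, -0.0395, 0.2614]
ee_rot: [3.085, -0.587, 0.002]
ft_force: [-2.4, -4.2, 6.4]
grip_width: 0.0587
```

```bash
python3 -c "
from h import *
st()"
```

```text
t 7.7 p [ 0.5108 -0.0395  0.2614] yaw -0.3762 tz [ 9.0e-04 -1.7e-03 -1.0e+00] F [-2.45 -4.22  6.43] M [-0.851  0.368 -0.133] w 0.0587 q6 1.798 Ftool [-0.72  4.83 -6.43]
```

Call:
{"op": "step_arm", "data": {
  "steps": [
    [0,0,0,0,0,-0.0005,0.6],
    [0,0,0,0,0,-0.0005,0.6]
  ]
}}

```text
time_s: 7.9
ee_pos: [0.5108, -0.0396, 0.2614]
ee_rot: [3.086, -0.582, 0.002]
ft_force: [-1.4, -4.2, 6.0]
grip_width: 0.0586
```

```bash
python3 -c "
from h import *
st()"
```

```text
t 7.9 p [ 0.5108 -0.0396  0.2614] yaw -0.3729 tz [ 9.0e-04 -1.6e-03 -1.0e+00] F [-1.45 -4.23  5.98] M [-0.892  0.352 -0.038] w 0.0586 q6 1.795 Ftool [ 0.2   4.48 -5.98]
```

Call:
{"op": "step_arm", "data": {
  "steps": [
    [0,0,0,0,0,-0.0005,0.6],
    [0,0,0,0,0,-0.0005,0.6]
  ]
}}

```text
time_s: 8.1
ee_pos: [0.5108, -0.0395, 0.2614]
ee_rot: [3.087, -0.577, 0.002]
ft_force: [-1.8, -4.1, 5.0]
grip_width: 0.0586
```

```bash
python3 -c "
from h import *
st()"
```

```text
t 8.1 p [ 0.5108 -0.0395  0.2614] yaw -0.3697 tz [ 8.0e-04 -1.6e-03 -1.0e+00] F [-1.84 -4.06  5.04] M [-0.841  0.316 -0.067] w 0.0586 q6 1.792 Ftool [-0.24  4.45 -5.03]
```

Call:
{"op": "step_arm", "data": {
  "steps": [
    [0,0,0,0,0,-0.001,0.6],
    [0,0,0,0,0,-0.001,0.6]
  ]
}}

```text
time_s: 8.3
ee_pos: [0.5108, -0.0395, 0.2613]
ee_rot: [3.088, -0.567, 0.002]
ft_force: [-2.1, -5.5, 6.6]
grip_width: 0.0583
```

```bash
python3 -c "
from h import *
st()"
```

```text
t 8.3 p [ 0.5108 -0.0395  0.2613] yaw -0.3633 tz [ 8.0e-04 -1.6e-03 -1.0e+00] F [-2.14 -5.51  6.59] M [-0.817  0.353 -0.023] w 0.0583 q6 1.785 Ftool [-0.03  5.92 -6.59]
```

Call:
{"op": "step_arm", "data": {
  "steps": [
    [0,0,0,0,0,0,0.698],
    [0,0,0,0,0,0,0.698],
    [0,0,0,0,0,0,0.698],
    [0,0,0,0,0,0.002,0.698],
    [0,0,0,0,0,0.004,0.698],
    [0,0,0,0,0,0.006,0.698]
  ],
  "newtons": 20
}}

```text
time_s: 8.9
ee_pos: [0.5108, -0.0395, 0.2611]
ee_rot: [3.077, -0.626, 0.002]
ft_force: [-0.7, -5.7, 4.2]
grip_width: 0.0599
```

```bash
python3 -c "
from h import *
st()"
```

```text
t 8.9 p [ 0.5108 -0.0395  0.2611] yaw -0.4013 tz [ 7.0e-04 -1.7e-03 -1.0e+00] F [-0.67 -5.71  4.16] M [-1.     0.158  0.133] w 0.0599 q6 1.823 Ftool [ 1.62  5.52 -4.15]
```

Call:
{"op": "step_arm", "data": {
  "steps": [
    [0,0,0,0,0,0.002,0.69],
    [0,0,0,0,0,0.004,0.69],
    [0,0,0,0,0,0.006,0.69]
  ],
  "newtons": 20
}}

```text
time_s: 9.2
ee_pos: [0.5108, -0.0395, 0.2612]
ee_rot: [3.065, -0.684, 0.002]
ft_force: [-1.5, -5.7, 4.8]
grip_width: 0.0593
```

```bash
python3 -c "
from h import *
st()"
```

```text
t 9.2 p [ 0.5108 -0.0395  0.2612] yaw -0.439 tz [ 7.0e-04 -1.8e-03 -1.0e+00] F [-1.51 -5.7   4.75] M [-1.01   0.289  0.128] w 0.0593 q6 1.861 Ftool [ 1.06  5.81 -4.75]
```

Call:
{"op": "step_arm", "data": {
  "steps": [
    [0,0,0,0,0,0.002,0.68],
    [0,0,0,0,0,0.004,0.68],
    [0,0,0,0,0,0.006,0.68]
  ],
  "newtons": 20
}}

```text
time_s: 9.5
ee_pos: [0.5108, -0.0396, 0.2613]
ee_rot: [3.051, -0.741, 0.002]
ft_force: [-1.7, -6.1, 6.7]
grip_width: 0.0588
```

```bash
python3 -c "
from h import *
st()"
```

```text
t 9.5 p [ 0.5108 -0.0396  0.2613] yaw -0.4767 tz [ 7.0e-04 -1.9e-03 -1.0e+00] F [-1.68 -6.1   6.75] M [-0.989  0.338  0.17 ] w 0.0588 q6 1.899 Ftool [ 1.32  6.2  -6.74]
```

Call:
{"op": "step_arm", "data": {
  "steps": [
    [0,0.0008,0,0,0,0,0.698],
    [0,0.0008,0,0,0,0,0.698],
    [0,0.0008,0,0,0,0.002,0.698],
    [0,0.0008,0,0,0,0.004,0.698],
    [0,0.0008,0,0,0,0.006,0.698]
  ],
  "newtons": 20
}}

```text
time_s: 10.0
ee_pos: [0.5107, -0.0397, 0.2611]
ee_rot: [3.038, -0.798, 0.002]
ft_force: [-0.1, -6.1, 5.5]
grip_width: 0.0594
```

```bash
python3 -c "
from h import *
st()"
```

```text
t 10.0 p [ 0.5107 -0.0397  0.2611] yaw -0.5141 tz [ 0.0011 -0.0012 -1.    ] F [-0.08 -6.07  5.48] M [-0.971  0.014  0.145] w 0.0594 q6 1.936 Ftool [ 2.92  5.33 -5.48]
```

Call:
{"op": "step_arm", "data": {
  "steps": [
    [0,0,0,0,0,0.002,0.7],
    [0,0,0,0,0,0.004,0.7]
  ],
  "newtons": 20
}}

```text
time_s: 10.2
ee_pos: [0.5105, -0.0396, 0.2606]
ee_rot: [3.027, -0.837, 0.0]
ft_force: [-0.5, -3.9, 2.4]
grip_width: 0.0597
```

```bash
python3 -c "
from h import *
st()"
```

```text
t 10.2 p [ 0.5105 -0.0396  0.2606] yaw -0.5392 tz [ 1.e-04 -7.e-04 -1.e+00] F [-0.54 -3.91  2.39] M [-0.74   0.033  0.144] w 0.0597 q6 1.961 Ftool [ 1.55  3.64 -2.39]
```

Call:
{"op": "step_arm", "data": {
  "steps": [
    [0,0,0,0,0,0.002,0.702],
    [0,0,0,0,0,0.004,0.702],
    [0,0,0,0,0,0.006,0.702],
    [0,0,0,0,0,0.008,0.702]
  ]
}}

```text
time_s: 10.6
ee_pos: [0.5104, -0.0394, 0.2603]
ee_rot: [3.006, -0.913, -0.001]
ft_force: [0.3, -5.0, -0.0]
grip_width: 0.0598
```

```bash
python3 -c "
from h import *
st()"
```

```text
t 10.6 p [ 0.5104 -0.0394  0.2603] yaw -0.59 tz [-8.e-04 -1.e-04 -1.e+00] F [ 0.31 -5.   -0.02] M [-0.791 -0.09   0.105] w 0.0598 q6 2.012 Ftool [3.04 3.98 0.02]
```

Call:
{"op": "step_arm", "data": {
  "steps": [
    [0.0005,0.0007,0,0,0,0,0.698],
    [0.0005,0.0007,0,0,0,0.002,0.698],
    [0.0005,0.0007,0,0,0,0.004,0.698],
    [0.0005,0.0007,0,0,0,0.006,0.698],
    [0.0005,0.0007,0,0,0,0.008,0.698]
  ]
}}

```text
time_s: 11.1
ee_pos: [0.5104, -0.0396, 0.2604]
ee_rot: [-2.982, 0.989, 0.001]
ft_force: [-1.1, -1.7, -1.2]
grip_width: 0.0599
```

```bash
python3 -c "
from h import *
st()"
```

```text
t 11.1 p [ 0.5104 -0.0396  0.2604] yaw -0.6403 tz [-8.e-04  4.e-04 -1.e+00] F [-1.1  -1.71 -1.23] M [-0.351  0.162 -0.018] w 0.0599 q6 2.061 Ftool [0.14 2.03 1.23]
```

Call:
{"op": "step_arm", "data": {
  "steps": [
    [0,0,0,0,0,0,0.69],
    [0,0,0,0,0,0,0.69],
    [0,0,0,0,0,0.002,0.69],
    [0,0,0,0,0,0.004,0.69]
  ]
}}

```text
time_s: 11.5
ee_pos: [0.5104, -0.0397, 0.2605]
ee_rot: [-2.969, 1.026, 0.001]
ft_force: [-2.6, -0.1, -0.1]
grip_width: 0.0591
```

```bash
python3 -c "
from h import *
st()"
```

```text
t 11.5 p [ 0.5104 -0.0397  0.2605] yaw -0.6654 tz [-7.e-04  3.e-04 -1.e+00] F [-2.59 -0.13 -0.15] M [-0.139  0.417  0.119] w 0.0591 q6 2.086 Ftool [-1.96  1.7   0.15]
```

Call:
{"op": "step_arm", "data": {
  "steps": [
    [0,0,0,0,0,0.002,0.69],
    [0,0,0,0,0,0.004,0.69]
  ]
}}

```text
time_s: 11.7
ee_pos: [0.5104, -0.0397, 0.2605]
ee_rot: [-2.956, 1.063, 0.001]
ft_force: [-3.0, 0.2, -0.3]
grip_width: 0.0588
```

```bash
python3 -c "
from h import *
st()"
```

```text
t 11.7 p [ 0.5104 -0.0397  0.2605] yaw -0.6907 tz [-7.e-04  3.e-04 -1.e+00] F [-2.98  0.17 -0.34] M [-0.003  0.492  0.148] w 0.0588 q6 2.112 Ftool [-2.41  1.77  0.34]
```

```bash
python3 -c "
from h import *
A=np.mean([cam('side')['color'].astype(float) for _ in range(4)],0)
B=np.load('avg_side.npy')
f=lambda k:cv2.resize(np.clip(255*(k[152:192,214:262]/255)**.55,0,255).astype(np.uint8)[...,::-1],(400,333),interpolation=cv2.INTER_CUBIC)
cv2.imwrite('pics/b.png',np.hstack([f(B),f(A)]))
d=load('side')
for r,a,h in((.0267,.62,.104),(.0267,.75,.104),(.0285,.45,.1055)): print(a,(proj(d,[.5104+r*np.cos(a),-.0397+r*np.sin(a),h])-[214,152])*400/48)
"
```

```text
0.62 [ 78.71305131 180.49716728]
0.75 [ 83.29752644 188.83184283]
0.45 [ 67.88535813 165.51062586]
```

View pics/b.png

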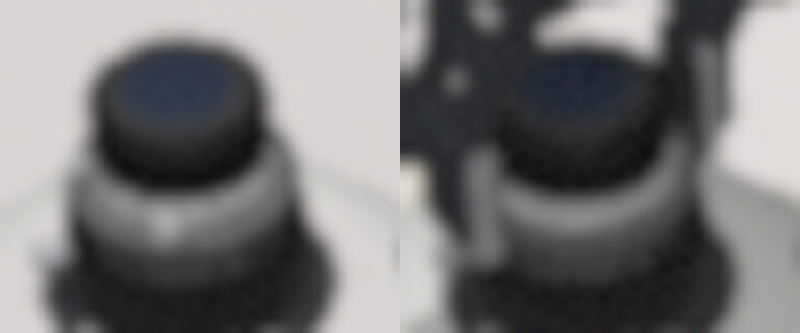

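Call:
{"op": "step_arm", "data": {
  "steps": [
    [0,0,0,0,0,0,0.693],
    [0,0,0,0,0,0.001,0.693],
    [0,0,0,0,0,0.002,0.693],
    [0,0,0,0,0,0.003,0.693],
    [0,0,0,0,0,0.004,0.693]
  ]
}}

```text
time_s: 12.4
ee_pos: [0.5104, -0.0397, 0.2605]
ee_rot: [-2.943, 1.1, 0.001]
ft_force: [-5.0, 2.1, -1.8]
grip_width: 0.0593
```

```bash
python3 -c "
from h import *
st()"
```

```text
t 12.4 p [ 0.5104 -0.0397  0.2605] yaw -0.7151 tz [-7.e-04  3.e-04 -1.e+00] F [-5.01  2.13 -1.85] M [0.268 0.777 0.131] w 0.0593 q6 2.136 Ftool [-5.18  1.67  1.85]
```

Call:
{"op": "step_arm", "data": {
  "steps": [
    [0,0,0,0,0,0.001,0.693],
    [0,0,0,0,0,0.002,0.693]
  ]
}}

```text
time_s: 12.6
ee_pos: [0.5104, -0.0397, 0.2605]
ee_rot: [-2.936, 1.118, 0.001]
ft_force: [-4.6, 2.2, -1.7]
grip_width: 0.0591
```

```bash
python3 -c "
from h import *
st()"
```

```text
t 12.6 p [ 0.5104 -0.0397  0.2605] yaw -0.7278 tz [-5.e-04  2.e-04 -1.e+00] F [-4.62  2.18 -1.72] M [0.296 0.776 0.083] w 0.0591 q6 2.149 Ftool [-4.9   1.45  1.72]
```

Call:
{"op": "step_arm", "data": {
  "steps": [
    [-0.0006,0,0,0,0,0.001,0.693],
    [-0.0006,0,0,0,0,0.002,0.693],
    [-0.0006,0,0,0,0,0.003,0.693]
  ]
}}

```text
time_s: 12.9
ee_pos: [0.5103, -0.0396, 0.2605]
ee_rot: [2.925, -1.146, 0.0]
ft_force: [-2.4, 1.8, -3.6]
grip_width: 0.0594
```

```bash
python3 -c "
from h import *
st()"
```

```text
t 12.9 p [ 0.5103 -0.0396  0.2605] yaw -0.7468 tz [ 0.e+00 -1.e-04 -1.e+00] F [-2.35  1.76 -3.63] M [0.169 0.476 0.097] w 0.0594 q6 2.168 Ftool [-2.92  0.3   3.63]
```

Call:
{"op": "step_arm", "data": {
  "steps": [
    [0,0,0,0,0,0.001,0.693],
    [0,0,0,0,0,0.002,0.693]
  ]
}}

```text
time_s: 13.1
ee_pos: [0.5103, -0.0396, 0.2605]
ee_rot: [2.918, -1.164, -0.0]
ft_force: [-1.8, 0.5, -4.4]
grip_width: 0.0594
```

```bash
python3 -c "
from h import *
st()"
```

```text
t 13.1 p [ 0.5103 -0.0396  0.2605] yaw -0.7594 tz [-1.e-04 -1.e-04 -1.e+00] F [-1.85  0.51 -4.42] M [0.133 0.432 0.179] w 0.0594 q6 2.181 Ftool [-1.69  0.9   4.42]
```

Call:
{"op": "step_arm", "data": {
  "steps": [
    [0,0,0,0,0,0.0005,0.693]
  ]
}}

```text
time_s: 13.2
ee_pos: [0.5103, -0.0396, 0.2605]
ee_rot: [2.916, -1.169, -0.0]
ft_force: [-2.0, 1.0, -5.1]
grip_width: 0.0592
```

```bash
python3 -c "
from h import *
st()"
```

```text
t 13.2 p [ 0.5103 -0.0396  0.2605] yaw -0.7623 tz [-0.e+00 -1.e-04 -1.e+00] F [-1.97  0.98 -5.13] M [0.123 0.438 0.109] w 0.0592 q6 2.184 Ftool [-2.1   0.65  5.13]
```

Call:
{"op": "step_arm", "data": {
  "steps": [
    [0,0,0,0,0,0.0005,0.693]
  ]
}}

```text
time_s: 13.3
ee_pos: [0.5103, -0.0396, 0.2605]
ee_rot: [2.914, -1.173, -0.0]
ft_force: [-2.2, 0.4, -3.9]
grip_width: 0.0591
```

```bash
python3 -c "
from h import *
st()"
```

```text
t 13.3 p [ 0.5103 -0.0396  0.2605] yaw -0.7653 tz [-1.e-04 -1.e-04 -1.e+00] F [-2.21  0.37 -3.92] M [0.156 0.429 0.132] w 0.0591 q6 2.186 Ftool [-1.86  1.27  3.92]
```

Call:
{"op": "step_arm", "data": {
  "steps": [
    [0,0,0,0,0,0.0005,0.693]
  ]
}}

```text
time_s: 13.4
ee_pos: [0.5103, -0.0396, 0.2605]
ee_rot: [2.912, -1.178, -0.0]
ft_force: [-2.5, 0.6, -6.0]
grip_width: 0.0593
```

```bash
python3 -c "
from h import *
st()"
```

```text
t 13.4 p [ 0.5103 -0.0396  0.2605] yaw -0.7685 tz [-1.e-04 -1.e-04 -1.e+00] F [-2.52  0.62 -5.96] M [0.125 0.357 0.173] w 0.0593 q6 2.19 Ftool [-2.24  1.3   5.96]
```

Call:
{"op": "step_arm", "data": {
  "steps": [
    [0,0,0,0,0,0.0005,0.693]
  ]
}}

```text
time_s: 13.5
ee_pos: [0.5103, -0.0396, 0.2605]
ee_rot: [2.911, -1.182, -0.0]
ft_force: [-1.8, -0.4, -5.7]
grip_width: 0.0589
```

```bash
python3 -c "
from h import *
st()"
```

```text
t 13.5 p [ 0.5103 -0.0396  0.2605] yaw -0.7716 tz [-1.e-04 -1.e-04 -1.e+00] F [-1.78 -0.45 -5.69] M [0.13  0.276 0.175] w 0.0589 q6 2.193 Ftool [-0.96  1.56  5.69]
```

Call:
{"op": "step_arm", "data": {
  "steps": [
    [0,0,0,0,0,0.001,0.693]
  ]
}}

```text
time_s: 13.6
ee_pos: [0.5103, -0.0396, 0.2606]
ee_rot: [2.907, -1.192, -0.0]
ft_force: [-2.4, 0.9, -5.3]
grip_width: 0.0591
```

```bash
python3 -c "
from h import *
st()"
```

```text
t 13.6 p [ 0.5103 -0.0396  0.2606] yaw -0.7781 tz [-1.e-04 -1.e-04 -1.e+00] F [-2.36  0.94 -5.26] M [0.077 0.355 0.118] w 0.0591 q6 2.199 Ftool [-2.34  0.99  5.26]
```

Call:
{"op": "step_arm", "data": {
  "steps": [
    [0,0,0,0,0,0.001,0.693]
  ]
}}

```text
time_s: 13.7
ee_pos: [0.5103, -0.0396, 0.2606]
ee_rot: [2.903, -1.201, 0.0]
ft_force: [-2.4, 0.2, -7.1]
grip_width: 0.0596
```

```bash
python3 -c "
from h import *
st()"
```

```text
t 13.7 p [ 0.5103 -0.0396  0.2606] yaw -0.7845 tz [-0.e+00 -1.e-04 -1.e+00] F [-2.38  0.24 -7.06] M [0.085 0.262 0.188] w 0.0596 q6 2.206 Ftool [-1.85  1.51  7.06]
```

Call:
{"op": "step_arm", "data": {
  "steps": [
    [0,0,0,0,0,0.001,0.693]
  ]
}}

```text
time_s: 13.8
ee_pos: [0.5103, -0.0396, 0.2606]
ee_rot: [2.899, -1.21, -0.0]
ft_force: [-1.4, 0.9, -6.5]
grip_width: 0.059
```

```bash
python3 -c "
from h import *
st()"
```

```text
t 13.8 p [ 0.5103 -0.0396  0.2606] yaw -0.7908 tz [-1.e-04 -1.e-04 -1.e+00] F [-1.44  0.87 -6.47] M [0.081 0.318 0.139] w 0.059 q6 2.212 Ftool [-1.63  0.41  6.47]
```

```bash
cat > r.py <<'E'
from h import *
s=arm.get_state();R=Ro.from_rotvec(s['ee_rot']).as_matrix();print('yaw',np.arctan2(R[1,0],R[0,0]).round(4),'F',s['ft_force'].round(1),'M',s['moment'].round(3),'w',round(float(s['grip_width']),4))
E
```

Call:
{"op": "step_arm", "data": {
  "steps": [
    [0,0,0,0,0,0.001,0.693],
    [0,0,0,0,0,0.002,0.693]
  ]
}}

```text
time_s: 14.0
ee_pos: [0.5103, -0.0396, 0.2606]
ee_rot: [2.891, -1.228, -0.0]
ft_force: [-1.5, 0.7, -7.1]
grip_width: 0.0593
```

```bash
python3 r.py
```

```text
yaw -0.8033 F [-1.5  0.7 -7.1] M [0.057 0.214 0.132] w 0.0593
```

Call:
{"op": "step_arm", "data": {
  "steps": [
    [0,0,0,0,0,0.001,0.693]
  ]
}}

```text
time_s: 14.1
ee_pos: [0.5103, -0.0396, 0.2606]
ee_rot: [2.888, -1.237, -0.0]
ft_force: [-0.9, -0.0, -8.3]
grip_width: 0.0593
```

```bash
python3 r.py
```

```text
yaw -0.8096 F [-0.9 -0.  -8.3] M [0.078 0.239 0.097] w 0.0593
```

Call:
{"op": "step_arm", "data": {
  "steps": [
    [0,0,0,0,0,0.001,0.693]
  ]
}}

```text
time_s: 14.2
ee_pos: [0.5103, -0.0396, 0.2606]
ee_rot: [2.884, -1.246, -0.0]
ft_force: [-1.6, 0.3, -8.0]
grip_width: 0.0593
```

```bash
python3 r.py
```

```text
yaw -0.8158 F [-1.6  0.3 -8. ] M [0.118 0.263 0.116] w 0.0593
```

Call:
{"op": "step_arm", "data": {
  "steps": [
    [0,0,0.0008,0,0,0.001,0.693],
    [0,0,0.0008,0,0,0.002,0.693]
  ]
}}

```text
time_s: 14.4
ee_pos: [0.5103, -0.0396, 0.2605]
ee_rot: [2.876, -1.264, 0.0]
ft_force: [-3.2, -0.3, -3.9]
grip_width: 0.0592
```

```bash
python3 r.py
```

```text
yaw -0.8285 F [-3.2 -0.3 -3.9] M [0.09  0.496 0.078] w 0.0592
```

Call:
{"op": "step_arm", "data": {
  "steps": [
    [0,0,0,0,0,0.001,0.693]
  ]
}}

```text
time_s: 14.5
ee_pos: [0.5103, -0.0396, 0.2605]
ee_rot: [2.872, -1.273, 0.0]
ft_force: [-3.2, 1.2, -3.8]
grip_width: 0.0595
```

```bash
python3 r.py
```

```text
yaw -0.8347 F [-3.2  1.2 -3.8] M [0.08  0.543 0.083] w 0.0595
```

Call:
{"op": "step_arm", "data": {
  "steps": [
    [0,0,0,0,0,0.001,0.693]
  ]
}}

```text
time_s: 14.6
ee_pos: [0.5103, -0.0396, 0.2605]
ee_rot: [2.868, -1.282, 0.0]
ft_force: [-4.1, 0.4, -3.0]
grip_width: 0.0593
```

```bash
python3 r.py
```

```text
yaw -0.841 F [-4.1  0.4 -3. ] M [0.12  0.65  0.122] w 0.0593
```

Call:
{"op": "step_arm", "data": {
  "steps": [
    [0,0,0,0,0,0.001,0.693]
  ]
}}

```text
time_s: 14.7
ee_pos: [0.5103, -0.0396, 0.2605]
ee_rot: [2.864, -1.291, 0.0]
ft_force: [-3.9, 0.9, -2.3]
grip_width: 0.0591
```

```bash
python3 r.py
```

```text
yaw -0.8473 F [-3.9  0.9 -2.3] M [0.131 0.659 0.123] w 0.0591
```

Call:
{"op": "step_arm", "data": {
  "steps": [
    [0,0,0,0,0,0.001,0.693],
    [0,0,0,0,0,0.002,0.693]
  ]
}}

```text
time_s: 14.9
ee_pos: [0.5103, -0.0396, 0.2605]
ee_rot: [2.856, -1.309, 0.0]
ft_force: [-4.6, 0.8, -2.3]
grip_width: 0.0591
```

```bash
python3 r.py
```

```text
yaw -0.8599 F [-4.6  0.8 -2.3] M [0.129 0.796 0.104] w 0.0591
```

Call:
{"op": "step_arm", "data": {
  "steps": [
    [0,0,0,0,0,0.001,0.693],
    [0,0,0,0,0,0.002,0.693]
  ]
}}

```text
time_s: 15.1
ee_pos: [0.5103, -0.0396, 0.2604]
ee_rot: [2.847, -1.327, 0.0]
ft_force: [-4.5, 0.8, 0.4]
grip_width: 0.0591
```

```bash
python3 r.py
```

```text
yaw -0.8724 F [-4.5  0.8  0.4] M [0.105 0.858 0.144] w 0.0591
```

Call:
{"op": "step_arm", "data": {
  "steps": [
    [0,0,0,0,0,0.001,0.693]
  ]
}}

```text
time_s: 15.2
ee_pos: [0.5103, -0.0396, 0.2605]
ee_rot: [2.843, -1.336, 0.0]
ft_force: [-5.2, 0.5, -1.4]
grip_width: 0.0592
```

```bash
python3 r.py
```

```text
yaw -0.8787 F [-5.2  0.5 -1.4] M [0.08 0.85 0.11] w 0.0592
```

Call:
{"op": "step_arm", "data": {
  "steps": [
    [0,0,0,0,0,0,0.685],
    [0,0,0,0,0,0,0.685],
    [0,0,0,0,0,0.0005,0.685]
  ]
}}

```text
time_s: 15.5
ee_pos: [0.5103, -0.0396, 0.2606]
ee_rot: [2.841, -1.34, 0.0]
ft_force: [-5.5, 1.5, 0.8]
grip_width: 0.0586
```

```bash
python3 r.py
```

```text
yaw -0.8817 F [-5.5  1.5  0.8] M [0.088 0.987 0.138] w 0.0586
```

Call:
{"op": "step_arm", "data": {
  "steps": [
    [0,0,0,0,0,0.0005,0.685]
  ]
}}

```text
time_s: 15.6
ee_pos: [0.5103, -0.0396, 0.2606]
ee_rot: [2.839, -1.345, 0.0]
ft_force: [-6.1, -0.4, 0.8]
grip_width: 0.059
```

```bash
python3 r.py
```

```text
yaw -0.8848 F [-6.1 -0.4  0.8] M [0.1   0.935 0.087] w 0.059
```

Call:
{"op": "step_arm", "data": {
  "steps": [
    [0,0,0,0,0,0.0005,0.685]
  ]
}}

```text
time_s: 15.7
ee_pos: [0.5103, -0.0396, 0.2606]
ee_rot: [2.837, -1.349, 0.0]
ft_force: [-4.8, 0.8, 0.5]
grip_width: 0.0587
```

```bash
python3 r.py
```

```text
yaw -0.888 F [-4.8  0.8  0.5] M [0.066 0.931 0.063] w 0.0587
```

Call:
{"op": "step_arm", "data": {
  "steps": [
    [-0.0004,0.0005,0,0,0,0.001,0.69],
    [-0.0004,0.0005,0,0,0,0.002,0.69]
  ]
}}

```text
time_s: 15.9
ee_pos: [0.5101, -0.0396, 0.2606]
ee_rot: [-2.828, 1.367, -0.002]
ft_force: [-2.8, 1.0, -1.5]
grip_width: 0.0589
```

```bash
python3 r.py
```

```text
yaw -0.9007 F [-2.8  1.  -1.5] M [0.138 0.56  0.167] w 0.0589
```

Call:
{"op": "step_arm", "data": {
  "steps": [
    [0,0,0,0,0,0.001,0.69]
  ]
}}

```text
time_s: 16.0
ee_pos: [0.5102, -0.0396, 0.2605]
ee_rot: [-2.824, 1.376, -0.001]
ft_force: [-3.8, 0.1, -1.4]
grip_width: 0.059
```

```bash
python3 r.py
```

```text
yaw -0.907 F [-3.8  0.1 -1.4] M [0.069 0.422 0.141] w 0.059
```

Call:
{"op": "step_arm", "data": {
  "steps": [
    [0,0,0,0,0,0.001,0.69]
  ]
}}

```text
time_s: 16.1
ee_pos: [0.5102, -0.0396, 0.2606]
ee_rot: [-2.819, 1.385, -0.001]
ft_force: [-2.5, 1.4, -0.7]
grip_width: 0.0591
```

```bash
python3 r.py
```

```text
yaw -0.9133 F [-2.5  1.4 -0.7] M [0.095 0.437 0.184] w 0.0591
```

Call:
{"op": "step_arm", "data": {
  "steps": [
    [0,0,0,0,0,0.001,0.69]
  ]
}}

```text
time_s: 16.2
ee_pos: [0.5101, -0.0396, 0.2605]
ee_rot: [-2.815, 1.394, -0.001]
ft_force: [-2.7, 0.5, -0.5]
grip_width: 0.0592
```

```bash
python3 r.py
```

```text
yaw -0.9196 F [-2.7  0.5 -0.5] M [0.082 0.368 0.062] w 0.0592
```

Call:
{"op": "step_arm", "data": {
  "steps": [
    [0,0,0,0,0,0.001,0.694],
    [0,0,0,0,0,0.002,0.694]
  ]
}}

```text
time_s: 16.4
ee_pos: [0.5101, -0.0396, 0.2605]
ee_rot: [-2.806, 1.412, -0.001]
ft_force: [-0.8, 1.5, -2.0]
grip_width: 0.0589
```

```bash
python3 r.py
```

```text
yaw -0.9321 F [-0.8  1.5 -2. ] M [0.102 0.252 0.16 ] w 0.0589
```

Call:
{"op": "step_arm", "data": {
  "steps": [
    [0,0,0,0,0,0.001,0.694]
  ]
}}

```text
time_s: 16.5
ee_pos: [0.5101, -0.0396, 0.2605]
ee_rot: [-2.802, 1.42, -0.001]
ft_force: [0.1, 0.3, -0.9]
grip_width: 0.0593
```

```bash
python3 r.py
```

```text
yaw -0.9384 F [ 0.1  0.3 -0.9] M [0.094 0.121 0.139] w 0.0593
```

Call:
{"op": "step_arm", "data": {
  "steps": [
    [0,0,0,0,0,0.001,0.694]
  ]
}}

```text
time_s: 16.6
ee_pos: [0.5101, -0.0396, 0.2604]
ee_rot: [-2.797, 1.429, -0.001]
ft_force: [-0.3, 0.1, -0.7]
grip_width: 0.0592
```

```bash
python3 r.py
```

```text
yaw -0.9447 F [-0.3  0.1 -0.7] M [0.153 0.155 0.082] w 0.0592
```

Call:
{"op": "step_arm", "data": {
  "steps": [
    [0,0,0,0,0,0.001,0.694]
  ]
}}

```text
time_s: 16.7
ee_pos: [0.5101, -0.0396, 0.2604]
ee_rot: [-2.793, 1.438, -0.001]
ft_force: [0.9, 1.1, -1.2]
grip_width: 0.0594
```

```bash
python3 r.py
```

```text
yaw -0.951 F [ 0.9  1.1 -1.2] M [ 0.142 -0.037  0.116] w 0.0594
```

Call:
{"op": "step_arm", "data": {
  "steps": [
    [0,0,0,0,0,0.001,0.694]
  ]
}}

```text
time_s: 16.8
ee_pos: [0.5101, -0.0396, 0.2604]
ee_rot: [-2.788, 1.447, -0.001]
ft_force: [0.2, -0.2, -0.4]
grip_width: 0.0593
```

```bash
python3 r.py
```

```text
yaw -0.9573 F [ 0.2 -0.2 -0.4] M [ 0.065 -0.035  0.157] w 0.0593
```

Call:
{"op": "step_arm", "data": {
  "steps": [
    [0,0,0,0,0,0,0.687],
    [0,0,0,0,0,0,0.687],
    [0,0,0,0,0,0.0004,0.687],
    [0,0,0,0,0,0.0008,0.687]
  ]
}}

```text
time_s: 17.2
ee_pos: [0.5101, -0.0396, 0.2605]
ee_rot: [-2.785, 1.453, -0.001]
ft_force: [1.0, -0.1, 0.7]
grip_width: 0.0591
```

```bash
python3 r.py
```

```text
yaw -0.9618 F [ 1.  -0.1  0.7] M [ 0.138 -0.118  0.128] w 0.0591
```

Call:
{"op": "step_arm", "data": {
  "steps": [
    [0,0,0,0,0,0.0005,0.687]
  ]
}}

```text
time_s: 17.3
ee_pos: [0.5101, -0.0396, 0.2605]
ee_rot: [-2.783, 1.458, -0.001]
ft_force: [1.7, 1.4, 1.2]
grip_width: 0.0591
```

```bash
python3 r.py
```

```text
yaw -0.965 F [1.7 1.4 1.2] M [ 0.163 -0.164  0.128] w 0.0591
```

Call:
{"op": "step_arm", "data": {
  "steps": [
    [0,0,0,0,0,0.0005,0.687]
  ]
}}

```text
time_s: 17.4
ee_pos: [0.5101, -0.0396, 0.2605]
ee_rot: [-2.78, 1.462, -0.001]
ft_force: [0.8, 0.2, 1.7]
grip_width: 0.0588
```

```bash
python3 r.py
```

```text
yaw -0.9682 F [0.8 0.2 1.7] M [ 0.134 -0.178  0.133] w 0.0588
```

Call:
{"op": "step_arm", "data": {
  "steps": [
    [0,0,0,0,0,0,0.67],
    [0,0,0,0,0,0,0.67],
    [0,0,0,0,0,0.0003,0.67]
  ]
}}

```text
time_s: 17.7
ee_pos: [0.5101, -0.0396, 0.2605]
ee_rot: [-2.779, 1.464, -0.001]
ft_force: [1.6, 0.4, 2.6]
grip_width: 0.0586
```

```bash
python3 r.py
```

```text
yaw -0.9699 F [1.6 0.4 2.6] M [ 0.128 -0.265  0.193] w 0.0586
```

Call:
{"op": "step_arm", "data": {
  "steps": [
    [0,0,0,0,0,0.0003,0.67]
  ]
}}

```text
time_s: 17.8
ee_pos: [0.5101, -0.0396, 0.2605]
ee_rot: [-2.778, 1.467, -0.001]
ft_force: [1.0, 1.1, 2.4]
grip_width: 0.0586
```

```bash
python3 r.py
```

```text
yaw -0.9719 F [1.  1.1 2.4] M [ 0.167 -0.321  0.214] w 0.0586
```

Call:
{"op": "step_arm", "data": {
  "steps": [
    [0,0,0,0,0,0.0003,0.67]
  ]
}}

```text
time_s: 17.9
ee_pos: [0.5101, -0.0396, 0.2606]
ee_rot: [-2.776, 1.47, -0.001]
ft_force: [1.5, 1.7, 3.7]
grip_width: 0.0589
```

```bash
python3 r.py
```

```text
yaw -0.9738 F [1.5 1.7 3.7] M [ 0.139 -0.281  0.269] w 0.0589
```

Call:
{"op": "step_arm", "data": {
  "steps": [
    [0,0,0,0,0,0.0003,0.67]
  ]
}}

```text
time_s: 18.0
ee_pos: [0.5101, -0.0396, 0.2605]
ee_rot: [-2.775, 1.472, -0.001]
ft_force: [1.2, 0.7, 3.7]
grip_width: 0.0588
```

```bash
python3 r.py
```

```text
yaw -0.9756 F [1.2 0.7 3.7] M [ 0.145 -0.323  0.243] w 0.0588
```

Call:
{"op": "step_arm", "data": {
  "steps": [
    [0,0,0,0,0,0.0003,0.67]
  ]
}}

```text
time_s: 18.1
ee_pos: [0.5101, -0.0396, 0.2605]
ee_rot: [-2.774, 1.475, -0.001]
ft_force: [2.7, 0.7, 3.5]
grip_width: 0.0588
```

```bash
python3 r.py
```

```text
yaw -0.9775 F [2.7 0.7 3.5] M [ 0.231 -0.352  0.205] w 0.0588
```

Call:
{"op": "step_arm", "data": {
  "steps": [
    [0,0,0,0,0,0,0.67]
  ]
}}

```text
time_s: 18.2
ee_pos: [0.5101, -0.0396, 0.2605]
ee_rot: [-2.774, 1.475, -0.001]
ft_force: [1.8, 1.4, 3.5]
grip_width: 0.0589
```

```bash
python3 r.py
```

```text
yaw -0.9775 F [1.8 1.4 3.5] M [ 0.206 -0.356  0.185] w 0.0589
```

Call:
{"op": "step_arm", "data": {
  "steps": [
    [0,0,0,0,0,0,0.6],
    [0,0,0,0,0,0,0.6],
    [0,0,0,0,0,0.0003,0.6]
  ],
  "newtons": 40
}}

```text
time_s: 18.5
ee_pos: [0.5101, -0.0396, 0.2607]
ee_rot: [-2.772, 1.477, -0.001]
ft_force: [1.8, 1.7, 4.8]
grip_width: 0.0582
```

```bash
python3 r.py
```

```text
yaw -0.9792 F [1.8 1.7 4.8] M [ 0.192 -0.195  0.331] w 0.0582
```

Call:
{"op": "step_arm", "data": {
  "steps": [
    [0,0,0,0,0,0.0003,0.6]
  ]
}}

```text
time_s: 18.6
ee_pos: [0.5101, -0.0396, 0.2608]
ee_rot: [-2.771, 1.48, -0.001]
ft_force: [0.9, 2.1, 5.0]
grip_width: 0.0578
```

```bash
python3 r.py
```

```text
yaw -0.981 F [0.9 2.1 5. ] M [ 0.217 -0.197  0.293] w 0.0578
```

Call:
{"op": "step_arm", "data": {
  "steps": [
    [0,0,0,0,0,0.0003,0.6]
  ]
}}

```text
time_s: 18.7
ee_pos: [0.5101, -0.0396, 0.2607]
ee_rot: [-2.77, 1.483, -0.001]
ft_force: [1.8, 1.6, 4.4]
grip_width: 0.0579
```

```bash
python3 r.py
```

```text
yaw -0.9829 F [1.8 1.6 4.4] M [ 0.173 -0.182  0.365] w 0.0579
```

Call:
{"op": "step_arm", "data": {
  "steps": [
    [0,0,0,0,0,0,0.6],
    [0,0,0,0,0,0,0.6]
  ]
}}

```text
time_s: 18.9
ee_pos: [0.5101, -0.0396, 0.2607]
ee_rot: [-2.77, 1.482, -0.001]
ft_force: [1.1, 0.1, 4.4]
grip_width: 0.0577
```

```bash
python3 r.py
```

```text
yaw -0.9829 F [1.1 0.1 4.4] M [ 0.206 -0.201  0.304] w 0.0577
```

Call:
{"op": "step_arm", "data": {
  "steps": [
    [0,0,0,0,0,0,0.6]
  ]
}}

```text
time_s: 19.0
ee_pos: [0.5101, -0.0396, 0.2608]
ee_rot: [-2.77, 1.483, -0.001]
ft_force: [1.2, 1.6, 5.5]
grip_width: 0.0579
```

```bash
python3 r.py
```

```text
yaw -0.983 F [1.2 1.6 5.5] M [ 0.246 -0.222  0.325] w 0.0579
```

Call:
{"op": "step_arm", "data": {
  "steps": [
    [0,0,0,0,0,0.0003,0.6],
    [0,0,0,0,0,0.0003,0.6],
    [0,0,0,0,0,0.0003,0.6],
    [0,0,0,0,0,0.0003,0.75],
    [0,0,0,0,0,0.0003,0.85],
    [0,0,0,0,0,0.0003,1],
    [0,0,-0.04,0,0,0.0003,1],
    [0,0,-0.1,0,0,0.0003,1],
    [0,0,-0.18,0,0,0.0003,1],
    [0,0,-0.18,0,0,0.0003,1],
    [0,0,-0.18,0,0,0.0003,1]
  ]
}}

```text
time_s: 20.1
ee_pos: [0.51, -0.0397, 0.3508]
ee_rot: [-2.768, 1.486, -0.002]
ft_force: [-0.1, 0.0, -1.0]
grip_width: 0.0852
```

```bash
python3 -c "
from h import *
st()
print(rel([.4495,.2785,.34],.2));print(rel([.4495,.2785,.34],-.98))"
```

```text
t 20.1 p [ 0.51   -0.0397  0.3508] yaw -0.9852 tz [ 1.4e-03 -4.0e-04 -1.0e+00] F [-0.05  0.03 -1.05] M [0.009 0.023 0.016] w 0.0852 q6 2.406 Ftool [-0.06  0.03  1.05]
[-5.9723e-01 -2.5087e-01  2.1230e-02 -2.0000e-05 -2.4000e-04 -1.8864e-01]
[-5.9723e-01 -2.5087e-01  2.1230e-02 -1.4000e-04 -1.8000e-04 -8.3000e-04]
```

Call:
{"op": "step_arm", "data": {
  "steps": [
    [-0.597,-0.251,0.021,0,0,-0.1886,1],
    [-0.597,-0.251,0.021,0,0,-0.1886,1],
    [-0.597,-0.251,0.021,0,0,-0.1886,1],
    [-0.597,-0.251,0.021,0,0,-0.1886,1],
    [-0.597,-0.251,0.021,0,0,-0.1886,1],
    [-0.597,-0.251,0.021,0,0,-0.1886,1],
    [-0.597,-0.251,0.021,0,0,-0.1886,1],
    [-0.597,-0.251,0.021,0,0,-0.1886,1],
    [-0.597,-0.251,0.021,0,0,-0.1886,1],
    [-0.597,-0.251,0.021,0,0,-0.1886,1],
    [-0.597,-0.251,0.021,0,0,-0.1886,1],
    [-0.597,-0.251,0.021,0,0,-0.1886,1]
  ],
  "newtons": 20
}}

```text
time_s: 21.3
ee_pos: [0.4497, 0.2779, 0.3396]
ee_rot: [3.126, 0.309, -0.0]
ft_force: [0.6, -1.3, -0.3]
grip_width: 0.0854
```

```bash
python3 -c "
from h import *
st()
print(rel([.4495,.2785,.1745],.2))
T=[cam('top') for _ in range(3)]
im=np.mean([d['color'].astype(float) for d in T],0)
f=lambda k:cv2.resize(np.clip(255*(k[140:190,245:295]/255)**.6,0,255).astype(np.uint8)[...,::-1],(400,400),interpolation=cv2.INTER_CUBIC)
S=np.mean([cam('side')['color'].astype(float) for _ in range(3)],0)
g=lambda k:cv2.resize(np.clip(255*(k[147:197,212:262]/255)**.6,0,255).astype(np.uint8)[...,::-1],(400,400),interpolation=cv2.INTER_CUBIC)
cv2.imwrite('pics/c.png',np.hstack([f(im),g(S)]))"
```

```text
t 21.3 p [0.4497 0.2779 0.3396] yaw 0.1973 tz [-2.e-04 -3.e-04 -1.e+00] F [ 0.6  -1.26 -0.28] M [-0.033  0.011  0.071] w 0.0854 q6 1.857 Ftool [0.34 1.35 0.28]
[-1.4000e-04 -1.3000e-03  3.3014e-01  4.0000e-05  5.0000e-05 -4.3000e-04]
```

View pics/c.png

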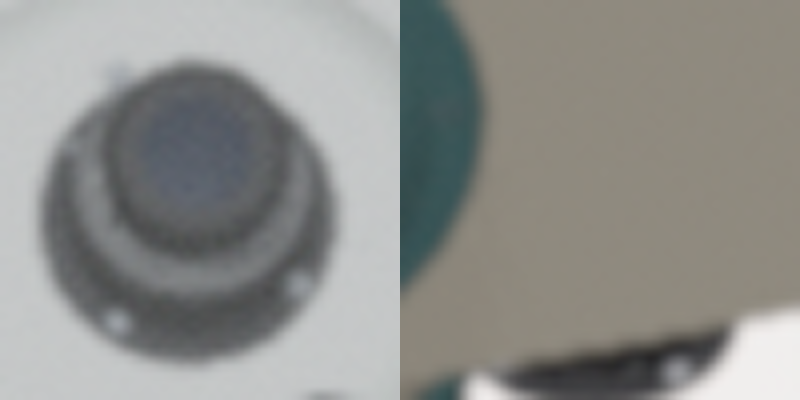

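The top view shows the lug has left its old spot and moved round towards the screw side at (120,75); the side view is blocked by the arm. Next is the diffuser: a centring squeeze, then a second grip at 90°.

Call:
{"op": "step_arm", "data": {
  "steps": [
    [0,-0.0012,0.1,0,0,0,1],
    [0,-0.0012,0.2,0,0,0,1],
    [0,-0.0012,0.28,0,0,0,1],
    [0,-0.0012,0.32,0,0,0,1],
    [0,-0.0012,0.33,0,0,0,0.85],
    [0,-0.0012,0.33,0,0,0,0.75],
    [0,-0.0012,0.33,0,0,0,0.7],
    [0,-0.0012,0.33,0,0,0,0.67],
    [0,-0.0012,0.33,0,0,0,0.67],
    [0,-0.0012,0.33,0,0,0,0.67]
  ],
  "newtons": 20
}}

```text
time_s: 22.6
ee_pos: [0.4501, 0.2794, 0.1768]
ee_rot: [-3.125, -0.313, -0.005]
ft_force: [-1.4, -0.6, 6.3]
grip_width: 0.0571
```

```bash
python3 -c "
from h import *
st()"
```

```text
t 22.6 p [0.4501 0.2794 0.1768] yaw 0.2 tz [ 0.0032  0.0015 -1.    ] F [-1.41 -0.58  6.33] M [-0.194  0.179  0.008] w 0.0571 q6 1.857 Ftool [-1.48  0.28 -6.33]
```

Call:
{"op": "step_arm", "data": {
  "steps": [
    [0,0,0,0,0,0,0.8],
    [0,0,0,0,0,0,1],
    [0,0,0,0,0,-0.25,1],
    [0,0,0,0,0,-0.25,1],
    [0,0,0,0,0,-0.25,1],
    [0,0,0,0,0,-0.25,1],
    [0,0,0,0,0,-0.25,1],
    [0,0,0,0,0,-0.25,1],
    [0,0,0,0,0,-0.25,1],
    [0,0,0,0,0,-0.25,1],
    [0,0,0,0,0,-0.25,1],
    [0,0,0,0,0,-0.25,1]
  ]
}}

```text
time_s: 23.8
ee_pos: [0.4494, 0.2791, 0.1747]
ee_rot: [-2.066, -2.367, 0.0]
ft_force: [0.6, -0.2, 0.5]
grip_width: 0.0854
```

Call:
{"op": "step_arm", "data": {
  "steps": [
    [0,0,0,0,0,-0.025,1],
    [0,0,0,0,0,-0.025,0.85],
    [0,0,0,0,0,-0.025,0.75],
    [0,0,0,0,0,-0.025,0.7],
    [0,0,0,0,0,-0.025,0.67],
    [0,0,0,0,0,-0.025,0.6],
    [0,0,0,0,0,-0.025,0.6],
    [0,0,0,0,0,-0.025,0.6],
    [0,0,0,0,0,-0.025,0.6]
  ],
  "newtons": 30
}}

```text
time_s: 24.7
ee_pos: [0.4495, 0.2791, 0.1751]
ee_rot: [1.882, 2.515, 0.0]
ft_force: [-1.4, -0.6, 5.6]
grip_width: 0.0568
```

```bash
python3 -c "
from h import *
st()"
```

```text
t 24.7 p [0.4495 0.2791 0.1751] yaw 1.8568 tz [ 3.e-04  1.e-04 -1.e+00] F [-1.35 -0.59  5.59] M [-0.156  0.295 -0.094] w 0.0568 q6 0.2 Ftool [-0.18 -1.46 -5.59]
```

```bash
python3 -c "
from h import *
print(rel([.5101,-.0396,.345],1.8568))"
```

```text
[-6.4576e-01 -6.3480e-02 -3.3987e-01  6.0000e-05 -0.0000e+00  1.0000e-05]
```

Call:
{"op": "step_arm", "data": {
  "steps": [
    [0,0,-0.05,0,0,0,0.6],
    [0,0,-0.12,0,0,0,0.6],
    [0,0,-0.2,0,0,0,0.6],
    [0,0,-0.28,0,0,0,0.6],
    [0,0,-0.34,0,0,0,0.6],
    [0,0,-0.34,0,0,0,0.6],
    [0,0,-0.34,0,0,0,0.6]
  ]
}}

```text
time_s: 25.4
ee_pos: [0.4494, 0.2791, 0.3444]
ee_rot: [1.882, 2.515, 0.0]
ft_force: [-0.1, -0.4, -1.2]
grip_width: 0.0573
```

```bash
python3 -c "
from h import *
st()
print(rel([.5101,-.0396,.345],1.8568))"
```

```text
t 25.4 p [0.4494 0.2791 0.3444] yaw 1.857 tz [ 3.e-04  0.e+00 -1.e+00] F [-0.06 -0.37 -1.17] M [ 0.008 -0.052 -0.017] w 0.0573 q6 0.2 Ftool [-0.34 -0.17  1.17]
[-6.4567e-01 -6.3470e-02 -1.1300e-03  5.0000e-05  1.0000e-05  3.0000e-05]
```

Call:
{"op": "step_arm", "data": {
  "steps": [
    [-0.08,-0.008,0,0,0,0,0.6],
    [-0.16,-0.016,0,0,0,0,0.6],
    [-0.24,-0.024,0,0,0,0,0.6],
    [-0.32,-0.032,0,0,0,0,0.6],
    [-0.4,-0.04,0,0,0,0,0.6],
    [-0.48,-0.048,0,0,0,0,0.6],
    [-0.56,-0.055,0,0,0,0,0.6],
    [-0.62,-0.061,0,0,0,0,0.6],
    [-0.6456,-0.0635,0,0,0,0,0.6],
    [-0.6456,-0.0635,0,0,0,0,0.6],
    [-0.6456,-0.0635,0,0,0,0,0.6]
  ]
}}

```text
time_s: 26.5
ee_pos: [0.51, -0.0388, 0.3437]
ee_rot: [-1.88, -2.514, 0.001]
ft_force: [-0.4, 0.3, -0.7]
grip_width: 0.0566
```

```bash
python3 -c "
from h import *
st()
print(rel([.5101,-.0396,.3041],1.8568))
S=np.mean([cam('side')['color'].astype(float) for _ in range(3)],0)
g=lambda k:cv2.resize(np.clip(255*(k[110:200,185:285]/255)**.6,0,255).astype(np.uint8)[...,::-1],(600,540),interpolation=cv2.INTER_CUBIC)
cv2.imwrite('pics/d.png',g(S))"
```

```text
t 26.5 p [ 0.51   -0.0388  0.3437] yaw 1.8574 tz [-1.9e-03  7.0e-04 -1.0e+00] F [-0.39  0.26 -0.66] M [-0.039 -0.003 -0.   ] w 0.0566 q6 -0.435 Ftool [ 0.35 -0.3   0.66]
[-1.780e-03 -1.500e-04  7.919e-02 -2.600e-04 -2.000e-04  9.000e-05]
```

View pics/d.png

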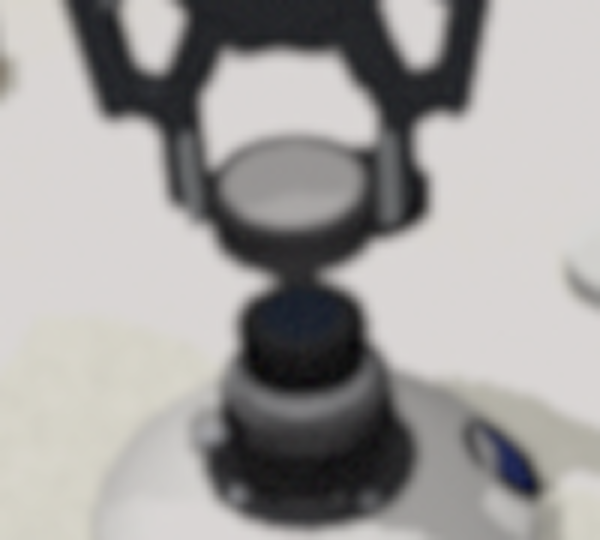

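Call:
{"op": "step_arm", "data": {
  "steps": [
    [0,0,0.03,0,0,0,0.6],
    [0,0,0.06,0,0,0,0.6],
    [0,0,0.07,0,0,0,0.6],
    [0,0,0.074,0,0,0,0.6],
    [0,0,0.074,0,0,0,0.6],
    [0,0,0.074,0,0,0,0.6],
    [0,0,0.074,0,0,0,0.6]
  ]
}}

```text
time_s: 27.35
ee_pos: [0.5102, -0.0395, 0.3085]
ee_rot: [1.881, 2.515, 0.001]
ft_force: [-0.0, 0.4, -0.0]
grip_width: 0.0566
```

```bash
python3 -c "
from h import *
st()
print(rel([.5101,-.0396,.2931],1.8568))"
```

```text
t 27.35 p [ 0.5102 -0.0395  0.3085] yaw 1.8571 tz [ 1.2e-03 -3.0e-04 -1.0e+00] F [-0.05  0.37 -0.03] M [-0.035 -0.032 -0.013] w 0.0566 q6 -0.436 Ftool [0.36 0.06 0.03]
[-8.000e-05 -3.700e-04  3.081e-02  1.700e-04  1.000e-04  5.000e-05]
```

Call:
{"op": "step_arm", "data": {
  "steps": [
    [0,0,0.004,0,0,0,0.6],
    [0,0,0.008,0,0,0,0.6],
    [0,0,0.012,0,0,0,0.6],
    [0,0,0.016,0,0,0,0.6],
    [0,0,0.016,0,0,0,0.6]
  ]
}}

```text
time_s: 27.85
ee_pos: [0.51, -0.0395, 0.2993]
ee_rot: [-1.881, -2.515, 0.001]
ft_force: [-0.6, -0.1, -1.3]
grip_width: 0.0567
```

```bash
python3 -c "
from h import *
st()"
```

```text
t 27.85 p [ 0.51   -0.0395  0.2993] yaw 1.8571 tz [-8.e-04  1.e-04 -1.e+00] F [-0.61 -0.12 -1.29] M [ 0.056  0.003 -0.005] w 0.0567 q6 -0.436 Ftool [ 0.05 -0.62  1.29]
```

Call:
{"op": "step_arm", "data": {
  "steps": [
    [0,0,0.003,0,0,0,0.6],
    [0,0,0.006,0,0,0,0.6],
    [0,0,0.009,0,0,0,0.6],
    [0,0,0.009,0,0,0,0.6],
    [0,0,0.009,0,0,0,0.6]
  ]
}}

```text
time_s: 28.35
ee_pos: [0.5101, -0.0395, 0.2953]
ee_rot: [1.882, 2.516, -0.0]
ft_force: [-1.5, -0.5, -0.3]
grip_width: 0.0567
```

```bash
python3 -c "
from h import *
st()"
```

```text
t 28.35 p [ 0.5101 -0.0395  0.2953] yaw 1.8571 tz [ 0.e+00 -1.e-04 -1.e+00] F [-1.5  -0.51 -0.29] M [ 0.034 -0.004 -0.001] w 0.0567 q6 -0.436 Ftool [-0.07 -1.58  0.29]
```

Call:
{"op": "step_arm", "data": {
  "steps": [
    [0,0,0.001,0,0,0,0.6],
    [0,0,0.002,0,0,0,0.6],
    [0,0,0.002,0,0,0,0.6]
  ]
}}

```text
time_s: 28.65
ee_pos: [0.5101, -0.0395, 0.2942]
ee_rot: [-1.882, -2.516, 0.0]
ft_force: [0.1, 0.4, -0.6]
grip_width: 0.0568
```

```bash
python3 -c "
from h import *
st()"
```

```text
t 28.65 p [ 0.5101 -0.0395  0.2942] yaw 1.8572 tz [-0. -0. -1.] F [ 0.12  0.4  -0.63] M [-0.019  0.015  0.017] w 0.0568 q6 -0.436 Ftool [0.35 0.23 0.63]
```

Still free; half-millimetre steps to the seat.

Call:
{"op": "step_arm", "data": {
  "steps": [
    [0,0,0.001,0,0,0,0.6],
    [0,0,0.001,0,0,0,0.6]
  ]
}}

```text
time_s: 28.85
ee_pos: [0.5101, -0.0395, 0.2937]
ee_rot: [-1.882, -2.516, 0.0]
ft_force: [-0.2, 0.4, -0.8]
grip_width: 0.0568
```

Call:
{"op": "step_arm", "data": {
  "steps": [
    [0,0,0.001,0,0,0,0.6],
    [0,0,0.001,0,0,0,0.6]
  ]
}}

```text
time_s: 29.05
ee_pos: [0.5101, -0.0395, 0.2932]
ee_rot: [-1.882, -2.516, 0.0]
ft_force: [0.1, 0.4, -0.2]
grip_width: 0.0567
```

Call:
{"op": "step_arm", "data": {
  "steps": [
    [0,0,0.001,0,0,0,0.6],
    [0,0,0.001,0,0,0,0.6]
  ]
}}

```text
time_s: 29.25
ee_pos: [0.5101, -0.0395, 0.2931]
ee_rot: [1.882, 2.516, -0.0]
ft_force: [-1.2, 0.4, 2.9]
grip_width: 0.057
```

Call:
{"op": "step_arm", "data": {
  "steps": [
    [0,0,0.0005,0,0,0,0.6],
    [0,0,0.0005,0,0,0,0.7],
    [0,0,0.0005,0,0,0,0.75],
    [0,0,0.0005,0,0,0,0.85],
    [0,0,0.0005,0,0,0,1],
    [0,0,0.0005,0,0,0,1],
    [0,0,-0.02,0,0,0,1],
    [0,0,-0.06,0,0,0,1],
    [0,0,-0.14,0,0,0,1],
    [0,0,-0.2,0,0,0,1],
    [0,0,-0.25,0,0,0,1]
  ]
}}

```text
time_s: 30.35
ee_pos: [0.5099, -0.0395, 0.421]
ee_rot: [1.88, 2.514, 0.002]
ft_force: [0.1, 0.0, 0.6]
grip_width: 0.0855
```

```bash
python3 -c "
from h import *
st()
o=[]
for n in('side','top'):
    d=cam(n);P=pts(d);u,v=map(int,proj(d,[.51,-.0397,.136]));S=d['color'].astype(float)
    b=P[v-18:v+18,u-18:u+18].reshape(-1,3);b=b[(b[:,2]>.128)&(b[:,2]<.145)];print(n,len(b),b.mean(0).round(4) if len(b) else 0)
    if len(b)>20:
        c,*_=np.linalg.lstsq(np.c_[b[:,:2]-b[:,:2].mean(0),np.ones(len(b))],b[:,2],rcond=None);print('slope',c.round(3))
    o.append(cv2.resize(np.clip(255*(S[v-35:v+45,u-40:u+40]/255)**.6,0,255).astype(np.uint8)[...,::-1],(400,400),interpolation=cv2.INTER_CUBIC))
cv2.imwrite('pics/e.png',np.hstack(o))"
```

```text
t 30.35 p [ 0.5099 -0.0395  0.421 ] yaw 1.8571 tz [ 3.e-03 -6.e-04 -1.e+00] F [0.14 0.02 0.62] M [ 0.01   0.031 -0.002] w 0.0855 q6 -0.436 Ftool [-0.02  0.15 -0.62]
side 452 [ 0.5095 -0.0343  0.1345]
slope [ 0.019 -0.045  0.135]
top 253 [ 0.5206 -0.0332  0.1377]
slope [-0.014 -0.     0.138]
```

View pics/e.png

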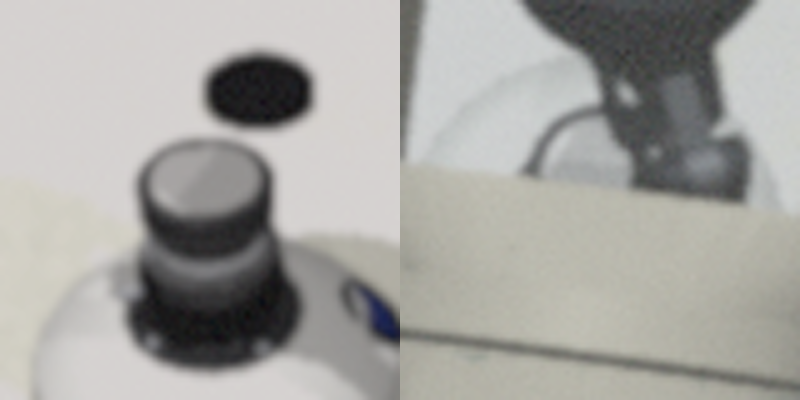

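```bash
python3 -c "
from h import *
print(arm.finish_job())"
```

```text
the job is handed in; nothing more can be done
None
```

The iris ring is turned to its stop, the diffuser cap is fitted and released, and the job is handed in at about 30 s of the 61 s allowed. No verdict came back.

- **Iris ring:** I gripped only the ring, with the fingertips about 92 mm up, using a tip height found by touching the bench. I turned it clockwise about 1.2 rad. The drag read about 0.12 N m all the way.
    - **Stop:** with a light grip the fingers slid on the ring for the last few hundredths of a radian, apparently with the lug already at the stop. With a firmer grip the wrist moment rose to about 0.30–0.37 N m. That is roughly 7–9 N on the lug, held for over 0.3 s before release.
- **Diffuser:** I centred it on the bench with two grips about 90° apart and lowered it onto the lens with almost no side force. It touched home at the predicted height with about 3 N of push.
    - **Last check:** the side camera puts its top at about 136 mm once corrected for that camera's height error, which is fully home. It looks square, with a depth-map slope of 0.02–0.045 rad.
    - **Unusable view:** the arm blocked the top view, so its figures count for nothing.

**Not confirmed:** I could not check the lug's force on the tab after letting go. I am relying on the ring's drag to hold it there. The raw depth maps from the two cameras also disagreed by about 5 mm in y, so I used colour pixels and touch to find the axis instead. I kept the arm clear of the bystanders but did not measure them again at the end.

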